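# Show the edge of a label plate over the end of the ledge

### The arm

A 6-joint arm with a two-finger parallel gripper is mounted at the origin on a cart in front of the work surface, level with it; the furniture and walls round the work are solid. World frame = base frame: x ahead of the robot, y to its left, z up, the work surface at z = 0. Lengths are in m, angles in degrees, forces in N, time in s.
With the tool pointing down it reaches from about 0.4 to 0.825 m from the base axis. Payload 7 kg.
Tool frame: the origin (TCP) lies on the centre line of the jaws, within the pads' length; the fingertips stand 22 mm ahead of it and the grasp point (between the pads) lies 3 mm ahead of it; z points along the fingers, y is the line along which they close (so a half turn about z gives the same grasp; the last joint's range is limited). The gripper opens to 88 mm and grips with 3 to 60 N. Pads are 19 mm wide; open, the fingers measure 130 mm over their backs; the gripper's body (78 mm by 193 mm) begins 47 mm behind the grasp point.
Start: joints at [85.892, 20.546, 0.682, 0, -70.136, -16.507], TCP at [0.238, 0.632, 0.249] pointing down, gripper open.
Joint ranges: [-176.03, 176.03], [-82.01, 121.73], [-58.28, 71.71], [-173.87, 95.51], [-174.79, -0.11], [-173.66, 173.66]. Speed limits (degrees/s): [136.94, 136.94, 172.46, 180, 180, 180].

### API

Orientations are given as [roll, pitch, yaw] about the fixed x, y, z axes, in that order (R = Rz(yaw) Ry(pitch) Rx(roll)).
In Python, from plant import get_state, cams, r gives the robot as it stands.
- The arm moves only by the tool apply_moves, never from a script. Its argument "targets" is a list of rows, each an object with "dp": the shift along the world's x, y, z in m, a list of three; "yaw": the turn about the world's z in degrees. In form: [{"dp": [x, y, z], "yaw": yaw}, ...]. A call has 1 to 20 rows; each row is the pose to reach, as a shift and turn from the pose commanded when the call began; what a row does not reach only later rows make up. A row lasts 1/12 s, in which the tool goes at most 41.7 mm and 7.16 degrees, less where a joint would pass 70% of its speed; a pose out of reach is approached as far as the arm can. A call with a gripper value outside its range is refused whole. "grip" is the gripper command: -1 is fully open, 1 is shut, values between are in proportion, set as the call begins (left out, the last holds). The fingers move at their own pace and stop on an object; "squeeze" is the grip in N (left out, the last holds). Time passes only in rows, so rows that repeat a pose let the fingers close. It gives the time, the measured TCP pose, the force, the opening and the grip force at its end, in the units of the state.
- get_state(): the state, without advancing time (a new reading comes with each control period).
- cams.capture(name): name is "scene" or "top" or "wrist"; returns a dict with "image" (420x560x3 uint8, red, green, blue), "range_z" (420x560 float32, m along the optical axis (not along the pixel's ray), 0 where there is no reading), "fx", "fy", "cx", "cy" (pixels), "R" (3x3) and "t" (3): a world point X has camera coordinates R X + t; the wrist camera has in their place "T_tool_cam" (4x4, takes a point from camera to tool coordinates, whose origin is the TCP and whose axes are the flange's). Camera axes: x right, y down, z forward; pixel columns grow to the right and rows downward; lengths in m; the calibration is good to about 2 mm. A picture is of the moment at which its call begins: read the wrist's pose just before it.
- r.close_job(): hands the job in; it is judged then, once.
The state is a dict: "time_s": time; "joints": joint angles; "qd": joint speeds; "joint_torque": joint torques, N m; "tcp_pos": TCP position; "eef_rot": TCP orientation; "contact_force": force on the tool from outside, world axes, zero at the start; "moment": the same for the moment, N m; "gripper_width": finger opening in m; "gripper_force": force on a finger pad.
Only numpy, scipy, OpenCV 4.12 (cv2) and the standard library are available. Lean on these libraries where they do the work, as an engineer would, in place of code of your own. Each camera call takes 0.05 s, during which the arm holds its last target. There are 200 camera calls.

### The job

Two thin steel label plates lie flat on the low step shelf on the worktop, too flat to be picked up. With your fingertips, push the longer (oblong) plate along the ledge and out over the end of the ledge nearest to it, until about a third of its length overhangs, so that a colleague can take it by its edge; leave it lying flat and straight along the ledge, and take your fingers away. Do not lift or pick up anything, and leave the square plate and everything else where it is.

Things in the scene. Friction and masses are not known exactly. Their poses are not given: they have to be found in the camera images.
- ledge: fixed low step shelf, place and heading vary. Its black deck is the ledge: top 50 mm above the worktop, 380 mm long in y, both ends (y = -190, +190 mm) open and square, depth x = -63 to +60 mm; behind it a 4 mm thick upstand rises 12 mm above the deck. Origin: middle of the shelf at worktop height; x points away from the robot, y along the ledge to the left, z up.
- long_plate: oblong steel label plate, 120 mm long (own y), 70 mm wide (own x), 6 mm thick, about 0.16 kg, a dark screw hole near each end. Origin: centre of its underside. Loose and wholly on the left or right half of the ledge, length along it (up to 7 degrees askew), 4 to 36 mm short of the nearest end, 80 mm or more from the square plate.
- square_plate: the square steel label plate, 70x70 mm, 6 mm thick, same make; loose on the other half of the ledge. Origin: centre of its underside. To be left alone.
- tape_roll: roll of masking tape lying flat, 54 mm round, 19 mm high; stands near the ledge. Bystander, loose; origin: centre of its underside.
- cover_box: flat carton of cover glasses, 96x48x20 mm; lies near the ledge. Bystander, loose; origin: centre of its underside.
- immersion_oil: small dropper bottle, 35 mm round, 86 mm tall; stands behind the ledge. Bystander, loose; origin: centre of its underside.
- specimen_cup_1: specimen cup with screw lid, 62 mm round, 72 mm tall; stands beyond the left (+y) end of the ledge. Bystander, loose; origin: centre of its underside.
- strip_tube_1: upright tube with snap cap, about 53 mm wide, 126 mm tall; stands beyond the right (-y) end of the ledge. Bystander, loose; origin: centre of its underside.
- stain_violet: dropper bottle, 44 mm round, 108 mm tall; stands behind the ledge. Bystander, loose; origin: centre of its underside.
Things that resemble listed ones, but are neither listed nor needed, are in the scene too. Leave any yellow look-alike of the long_plate alone.

How it is judged:
By the outcome, as a careful person would: the job done as asked, in the order asked, and still so for the second after the job is handed in, with the robot touching nothing.
It also fails if it takes over 32 s, if anything falls off the work surface, if the arm or the gripper's body presses on something with over 40 N, if the wrist force passes 120 N, or if a joint passes its speed limit or range.

## Working session

There is one attempt and no reset: what is moved stays moved. The work goes in short steps, Python scripts to look and compute and a tool call to move; the robot and the scene stay as the last step left them, time stands still between calls to the robot, and variables do not carry over. Pictures are saved under pics/ and viewed, at most 10 in all, crops included, and the job is handed in when it is done.

Besides the shell and the picture viewer there is one more tool, called after "Request:" as name(argument=value, ...) on one line, values as JSON. apply_moves: Moves the arm, as the interface text tells. Its arguments: {"type":"object","properties":{"targets":{"type":"array","items":{"type":"object","properties":{"dp":{"type":"array","items":{"type":"number"}},"yaw":{"type":"number"}}}},"grip":{"type":"number"},"squeeze":{"type":"number"}},"required":["targets"]}

```bash
mkdir -p pics; ls; cat > h.py <<'E'
import numpy as np, cv2
from plant import get_state, cams, r
def cap(n):
    c=cams.capture(n); return c
def world(c):
    h,w=c['range_z'].shape; v,u=np.mgrid[:h,:w]; z=c['range_z']
    P=np.stack([(u-c['cx'])/c['fx']*z,(v-c['cy'])/c['fy']*z,z],-1)
    return (P-np.array(c['t']))@np.array(c['R'])
E
python3 - <<'E'
from h import *
s=get_state(); print(s['time_s'],s['tcp_pos'],s['eef_rot'],s['gripper_width'])
for n in ('top','scene'):
    c=cap(n); cv2.imwrite(f'pics/{n}0.png',c['image'][:,:,::-1]); np.savez(f'{n}0.npz',**c)
    print(n,-np.array(c['R']).T@c['t'])
E
```

```text
pics
0.0 [0.2375023  0.63135613 0.24763572] [ 1.79906376e+02 -7.89546102e-03 -2.06190626e+01] 0.08762744698083068
top [ 0.40058064 -0.00234718  0.96914164]
scene [-0.26075028 -0.36382002  0.96771366]
```

View pics/top0.png

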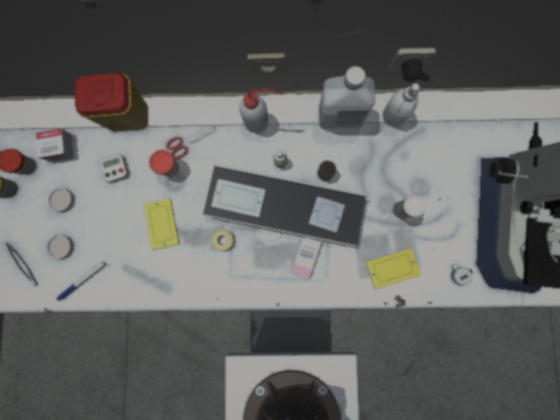

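View pics/scene0.png

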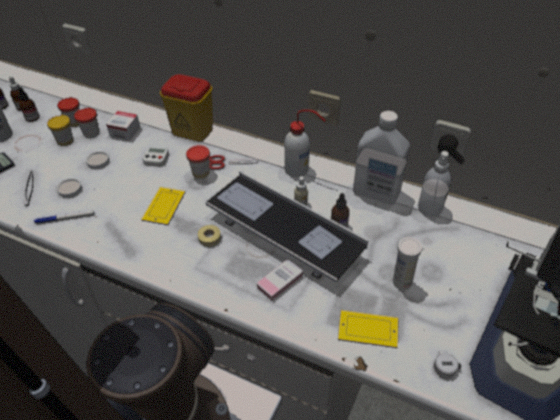

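The top view shows the black ledge, with its left end at about (210,190) and right end at (362,222). The long plate is at (238,198) on the left half, the square one at (325,213). The red cup is at (163,163), the tape at (222,240), and there are two yellow decoys on the worktop.

```bash
cat >> h.py <<'E'
def rect(P,m):
    m=m.astype(np.uint8); n,l,st,_=cv2.connectedComponentsWithStats(m)
    out=[]
    for i in range(1,n):
        if st[i,4]<60: continue
        q=P[l==i]; out.append((st[i,4],np.round(q.mean(0),4),cv2.minAreaRect((q[:,:2]*1000).astype(np.float32))))
    return out
E
python3 - <<'E'
from h import *
boxes={'top':(195,375,155,255),'scene':(195,375,165,285)}
for n in boxes:
    c=dict(np.load(f'{n}0.npz')); P=world(c); im=c['image'].astype(int); g=im.mean(-1)
    u0,u1,v0,v1=boxes[n]
    M=np.zeros(g.shape,bool); M[v0:v1,u0:u1]=1
    z=P[...,2]
    deck=M&(z>.04)&(z<.07)
    pl=deck&(g>75)
    print(n,[g[198,238],g[215,290]] if n=='top' else '')
    print(' deck');[print('  ',o) for o in rect(P,deck)]
    print(' plates');[print('  ',o) for o in rect(P,cv2.morphologyEx(pl.astype(np.uint8),cv2.MORPH_OPEN,np.ones((3,3))))]
    if n=='top':
        for nm,(u,v) in dict(cup=(163,158),tape=(214,240),oil=(280,157),box=(307,257),plateL=(238,198),sq=(325,213),deckmid=(290,215),ped=(254,115)).items(): print(nm,P[v,u].round(3))
        crop=c['image'][145:270,140:380,::-1]; cv2.imwrite('pics/crop0.png',cv2.resize(crop,None,fx=3.3,fy=3.3,interpolation=cv2.INTER_CUBIC))
E
```

```text
top [np.float64(165.0), np.float64(61.0)]
 deck
   (np.int32(101), array([0.6224, 0.0174, 0.0547]), ((624.6198120117188, 17.277462005615234), (32.394386291503906, 24.04288673400879), 88.22261047363281))
   (np.int32(165), array([ 0.5911, -0.0942,  0.058 ]), ((595.0324096679688, -96.42832946777344), (43.260807037353516, 38.32789611816406), 71.95259857177734))
   (np.int32(8249), array([0.511 , 0.0076, 0.0523]), ((511.42315673828125, 9.623870849609375), (381.5820617675781, 127.1344223022461), 77.55802917480469))
 plates
   (np.int32(77), array([0.6234, 0.0186, 0.0547]), ((624.8875732421875, 17.269153594970703), (32.394386291503906, 23.507144927978516), 88.22261047363281))
   (np.int32(1647), array([0.5307, 0.1232, 0.0554]), ((530.8159790039062, 123.781005859375), (129.31503295898438, 80.61458587646484), 75.87384796142578))
   (np.int32(937), array([ 0.4873, -0.0911,  0.0557]), ((488.2053527832031, -91.99124908447266), (75.38511657714844, 74.7384033203125), 71.29325103759766))
   (np.int32(207), array([0.481 , 0.1465, 0.0496]), ((478.44073486328125, 139.7340087890625), (141.446472167968
[... 814 characters left out ...]
122.88855743408203), (130.1171875, 80.59169006347656), 76.14358520507812))
   (np.int32(129), array([0.4838, 0.164 , 0.0486]), ((483.850341796875, 160.39190673828125), (94.95645141601562, 9.469733238220215), 77.03717041015625))
   (np.int32(201), array([0.4547, 0.0316, 0.0499]), ((455.02935791015625, 31.932289123535156), (162.17672729492188, 10.153606414794922), 76.74903869628906))
   (np.int32(791), array([ 0.4887, -0.0921,  0.0569]), ((492.7944030761719, -90.69769287109375), (77.22567749023438, 78.28937530517578), 70.94623565673828))
   (np.int32(137), array([ 0.4223, -0.116 ,  0.05  ]), ((423.3183288574219, -115.30511474609375), (92.20111846923828, 10.400446891784668), 78.24424743652344))
```

View pics/crop0.png

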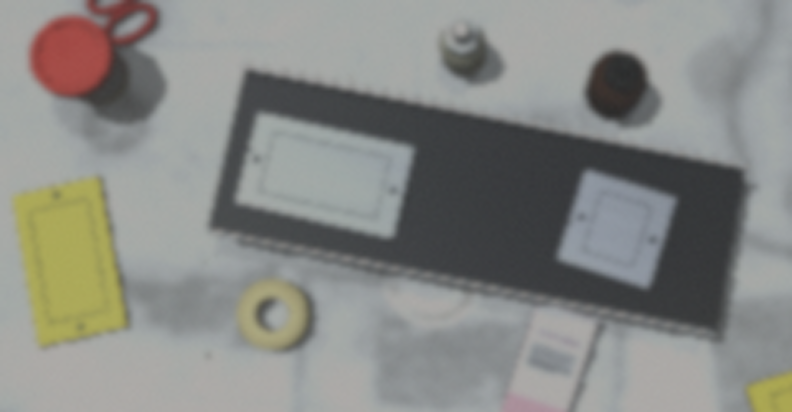

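The crop shows the long plate at about (325,175), roughly 15 mm short of the left end and askew by about 1.5°. I'll move the fingers above the gap to its right, with the closing line across the ledge.

Request:
apply_moves(targets=[{"dp": [0.03, -0.04, 0], "yaw": -5}, {"dp": [0.272, -0.6, 0], "yaw": -82}, {"dp": [0.272, -0.6, 0], "yaw": -82}, {"dp": [0.272, -0.6, 0], "yaw": -82}, {"dp": [0.272, -0.6, 0], "yaw": -82}, {"dp": [0.272, -0.6, 0], "yaw": -82}, {"dp": [0.272, -0.6, 0], "yaw": -82}, {"dp": [0.272, -0.6, 0], "yaw": -82}, {"dp": [0.272, -0.6, 0], "yaw": -82}, {"dp": [0.272, -0.6, 0], "yaw": -82}, {"dp": [0.272, -0.6, 0], "yaw": -82}, {"dp": [0.272, -0.6, 0], "yaw": -82}, {"dp": [0.272, -0.6, 0], "yaw": -82}, {"dp": [0.272, -0.6, 0], "yaw": -82}, {"dp": [0.272, -0.6, 0], "yaw": -82}, {"dp": [0.272, -0.6, 0], "yaw": -82}, {"dp": [0.272, -0.6, 0], "yaw": -82}, {"dp": [0.272, -0.6, 0], "yaw": -82}, {"dp": [0.272, -0.6, 0], "yaw": -82}, {"dp": [0.272, -0.6, 0], "yaw": -82}], grip=0.2)

```text
time_s: 1.77
tcp_pos: [0.5093, 0.0325, 0.2484]
eef_rot: [180.0, -0.0, -102.6]
contact_force: [-0.4, 0.4, 0.3]
gripper_width: 0.0349
gripper_force: 0.0
```

```bash
cat >> h.py <<'E'
from scipy.spatial.transform import Rotation as Ro
def wristworld(c,s):
    c=dict(c); T=np.array(c['T_tool_cam']); W=np.eye(4); W[:3,:3]=Ro.from_euler('xyz',s['eef_rot'],degrees=True).as_matrix(); W[:3,3]=s['tcp_pos']
    M=np.linalg.inv(W@T); c['R']=M[:3,:3]; c['t']=M[:3,3]; return c
E
python3 - <<'E'
from h import *
s=get_state(); c=wristworld(cap('wrist'),s); P=world(c); np.savez('w1.npz',**c)
print(s['tcp_pos'],c['t'])
cv2.imwrite('pics/w1.png',c['image'][:,:,::-1])
g=c['image'].mean(-1); z=P[...,2]; d=(z>.04)&(z<.062)
print('deck');[print(o) for o in rect(P,d)]
print('pl');[print(o) for o in rect(P,d&(g>80))]
E
```

```text
[0.50931233 0.03246371 0.24843734] [ 0.48900294 -0.17164699  0.35181882]
deck
(np.int32(2043), array([ 0.7181, -0.133 ,  0.0512]), ((724.824462890625, -127.75420379638672), (123.03068542480469, 48.55278396606445), 65.08375549316406))
(np.int32(32295), array([ 0.5026, -0.027 ,  0.0519]), ((507.00323486328125, -7.4965972900390625), (269.88092041015625, 127.25975036621094), 77.64286041259766))
(np.int32(857), array([ 0.5882, -0.0909,  0.0558]), ((594.6211547851562, -93.86604309082031), (43.56760787963867, 36.762725830078125), 63.41604995727539))
(np.int32(431), array([0.6211, 0.016 , 0.048 ]), ((625.0615234375, 18.21609115600586), (26.170907974243164, 34.69891357421875), 17.75504493713379))
(np.int32(109), array([0.8191, 0.0082, 0.0442]), ((818.9265747070312, 5.767995834350586), (22.93175506591797, 2.9457480907440186), 88.67259979248047))
(np.int32(90), array([0.7372, 0.0497, 0.0514]), ((739.8638916015625, 49.88103485107422), (2.0665535926818848, 19.192161560058594), 86.9405746459961))
(np.int32(60), array([0.819 , 0.0558, 0.0423]), ((819.0914916992188, 54.103309631347656), (23.19883346
[... 873 characters left out ...]
((736.2482299804688, -90.34814453125), (69.1286392211914, 28.617542266845703), 35.08155059814453))
(np.int32(463), array([ 0.5705, -0.0012,  0.0604]), ((571.8839721679688, 1.911773681640625), (145.41458129882812, 4.415266036987305), 77.56127166748047))
(np.int32(417), array([0.6212, 0.0163, 0.0483]), ((625.0943603515625, 18.226627349853516), (26.101903915405273, 34.69891357421875), 17.75504493713379))
(np.int32(3363), array([0.5225, 0.0926, 0.0559]), ((522.296875, 93.64547729492188), (61.661224365234375, 71.49764251708984), 76.39278411865234))
(np.int32(968), array([0.5417, 0.1714, 0.0554]), ((542.2103881835938, 173.29139709472656), (25.47863006591797, 72.10555267333984), 77.03315734863281))
```

View pics/w1.png

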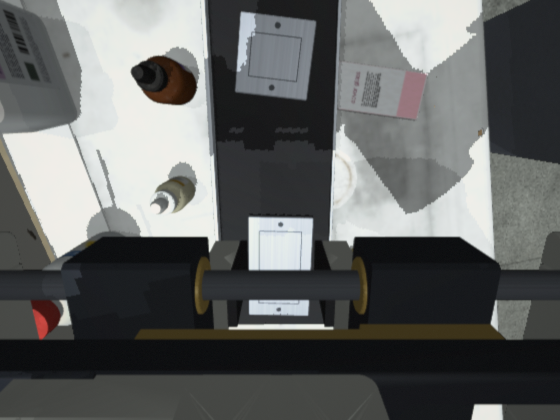

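The wrist view shows the plate between the fingers at (280,265), with the gap below the tool clear. Plate position is confirmed: right edge about 35 mm ahead of the TCP along the ledge. Descending.

Request:
apply_moves(targets=[{"dp": [0, 0, -0.03], "yaw": 0}, {"dp": [0, 0, -0.06], "yaw": 0}, {"dp": [0, 0, -0.09], "yaw": 0}, {"dp": [0, 0, -0.12], "yaw": 0}, {"dp": [0, 0, -0.14], "yaw": 0}, {"dp": [0, 0, -0.155], "yaw": 0}, {"dp": [0, 0, -0.163], "yaw": 0}, {"dp": [0, 0, -0.168], "yaw": 0}, {"dp": [0, 0, -0.171], "yaw": 0}, {"dp": [0, 0, -0.173], "yaw": 0}, {"dp": [0, 0, -0.174], "yaw": 0}, {"dp": [0, 0, -0.174], "yaw": 0}])

```text
time_s: 2.82
tcp_pos: [0.51, 0.032, 0.0751]
eef_rot: [-179.9, 0.0, -102.6]
contact_force: [-0.3, 0.5, 0.1]
gripper_width: 0.0351
gripper_force: 0.0
```

Request:
apply_moves(targets=[{"dp": [0.001, 0.005, -0.001], "yaw": 0}, {"dp": [0.0022, 0.01, -0.001], "yaw": 0}, {"dp": [0.0032, 0.0145, -0.001], "yaw": 0}, {"dp": [0.0039, 0.0175, -0.001], "yaw": 0}, {"dp": [0.0043, 0.0195, -0.001], "yaw": 0}, {"dp": [0.0048, 0.0215, -0.001], "yaw": 0}, {"dp": [0.0052, 0.0235, -0.001], "yaw": 0}, {"dp": [0.0056, 0.0255, -0.001], "yaw": 0}, {"dp": [0.0061, 0.0275, -0.001], "yaw": 0}, {"dp": [0.0065, 0.0295, -0.001], "yaw": 0}, {"dp": [0.007, 0.0315, -0.001], "yaw": 0}, {"dp": [0.0074, 0.0335, -0.001], "yaw": 0}, {"dp": [0.0078, 0.0355, -0.001], "yaw": 0}, {"dp": [0.0083, 0.0375, -0.001], "yaw": 0}, {"dp": [0.0086, 0.039, -0.001], "yaw": 0}, {"dp": [0.0086, 0.039, -0.001], "yaw": 0}])

```text
time_s: 4.15
tcp_pos: [0.5184, 0.0711, 0.0735]
eef_rot: [-180.0, 0.0, -102.6]
contact_force: [0.3, -0.7, -0.0]
gripper_width: 0.035
gripper_force: 0.2
```

```bash
cat > m.py <<'E'
from h import *
import sys
s=get_state(); print(s['tcp_pos'],s['contact_force'])
u=np.array([.2156,.9765]); v=np.array([.9765,-.2156])
for n in ('top','scene'):
    c=cap(n); P=world(c); g=c['image'].mean(-1); z=P[...,2]; x,y=P[...,0],P[...,1]
    a=x*u[0]+y*u[1]; b=x*v[0]+y*v[1]
    m=(z>.04)&(z<.063)&(g>75)&(a>.12)&(a<.40)&(b>.445)&(b<.545)
    m=cv2.morphologyEx(m.astype(np.uint8),cv2.MORPH_OPEN,np.ones((3,3)))
    for o in rect(P,m): print(n,o[0],o[1],o[2])
    k=m.astype(bool); print(' s range',np.percentile(a[k],[1,99]).round(4),'b',np.percentile(b[k],[1,99]).round(4))
    if len(sys.argv)>1: cv2.imwrite(f'pics/{n}{sys.argv[1]}.png',cv2.resize(c['image'][130:270,140:400,::-1],None,fx=3,fy=3,interpolation=cv2.INTER_CUBIC))
E
python3 m.py 2
```

```text
[0.51839744 0.07112557 0.07353295] [ 0.27041308 -0.65906835 -0.03440819]
 s range [0.2342 0.2515] b [0.4452 0.4601]
scene 77 [0.5653 0.1804 0.0567] ((565.291259765625, 179.564697265625), (24.998252868652344, 40.10651779174805), 62.472984313964844)
 s range [0.2867 0.3117] b [0.4561 0.5327]
```

View pics/top2.png

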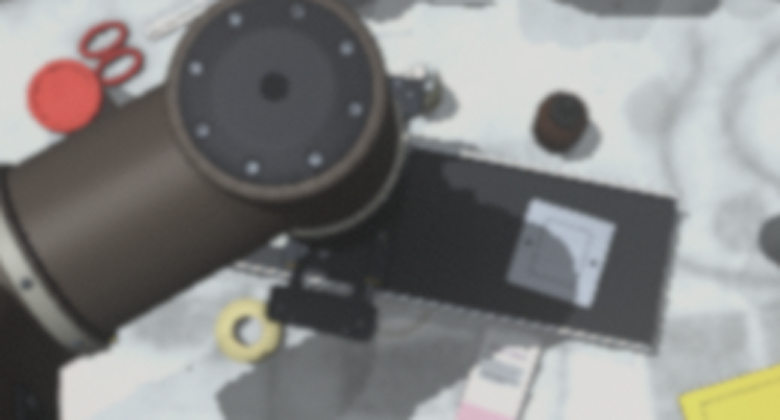

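Request:
apply_moves(targets=[{"dp": [0.0004, 0.002, 0], "yaw": 0}, {"dp": [0.0009, 0.004, 0], "yaw": 0}, {"dp": [0.0013, 0.006, 0], "yaw": 0}, {"dp": [0.0018, 0.008, 0], "yaw": 0}, {"dp": [0.0022, 0.01, 0], "yaw": 0}, {"dp": [0.0026, 0.012, 0], "yaw": 0}, {"dp": [0.0031, 0.014, 0], "yaw": 0}, {"dp": [0.0035, 0.016, 0], "yaw": 0}, {"dp": [0.004, 0.018, 0], "yaw": 0}, {"dp": [0.0044, 0.02, 0], "yaw": 0}, {"dp": [0.0049, 0.022, 0], "yaw": 0}, {"dp": [0.0053, 0.024, 0], "yaw": 0}, {"dp": [0.0057, 0.026, 0], "yaw": 0}, {"dp": [0.0062, 0.028, 0], "yaw": 0}, {"dp": [0.0066, 0.03, 0], "yaw": 0}, {"dp": [0.007, 0.0318, 0], "yaw": 0}, {"dp": [0.0072, 0.0325, 0], "yaw": 0}, {"dp": [0.0072, 0.0325, 0], "yaw": 0}])

```text
time_s: 5.75
tcp_pos: [0.5256, 0.1035, 0.0736]
eef_rot: [-180.0, 0.0, -102.6]
contact_force: [-0.8, 0.9, 0.3]
gripper_width: 0.0347
gripper_force: 0.0
```

Request:
apply_moves(targets=[{"dp": [-0.001, -0.005, 0], "yaw": 0}, {"dp": [-0.0033, -0.015, 0], "yaw": 0}, {"dp": [-0.0066, -0.03, 0.005], "yaw": 0}, {"dp": [-0.01, -0.045, 0.03], "yaw": 0}, {"dp": [-0.01, -0.05, 0.07], "yaw": 0}, {"dp": [-0.01, -0.07, 0.1], "yaw": 0}, {"dp": [-0.01, -0.1, 0.12], "yaw": 0}, {"dp": [-0.01, -0.13, 0.12], "yaw": 0}, {"dp": [-0.01, -0.16, 0.12], "yaw": 0}, {"dp": [-0.01, -0.19, 0.12], "yaw": 0}, {"dp": [-0.01, -0.22, 0.12], "yaw": 0}, {"dp": [-0.01, -0.24, 0.12], "yaw": 0}, {"dp": [-0.01, -0.24, 0.12], "yaw": 0}])

```text
time_s: 6.83
tcp_pos: [0.514, -0.1408, 0.1938]
eef_rot: [180.0, -0.0, -102.8]
contact_force: [-0.2, -0.1, -0.2]
gripper_width: 0.0351
gripper_force: 0.0
```

```bash
python3 m.py 3
```

```text
[ 0.51404177 -0.1407962   0.19380858] [-0.16855329 -0.08380185 -0.155258  ]Traceback (most recent call last):
  File "m.py", line 11, in <module>
    k=m.astype(bool); print(' s range',np.percentile(a[k],[1,99]).round(4),'b',np.percentile(b[k],[1,99]).round(4))
                                       ~~~~~~~~~~~~~^^^^^^^^^^^^^
    return _quantile_unchecked(
        a, q, axis, out, overwrite_input, method, keepdims, weights)
    return _ureduce(a,
                    func=_quantile_ureduce_func,
    ...<5 lines>...
                    overwrite_input=overwrite_input,
                    method=method)
    r = func(a, **kwargs)
    result = _quantile(arr,
                       quantiles=q,
    ...<2 lines>...
                       out=out,
                       weights=wgt)
    slices_having_nans = np.isnan(arr[-1, ...])
                                  ~~~^^^^^^^^^
IndexError: index -1 is out of bounds for axis 0 with size 0
```

```bash
python3 - <<'E'
from h import *
c=cap('top'); cv2.imwrite('pics/t4.png',cv2.resize(c['image'][:,:,::-1],(560,420))); np.savez('t4.npz',**c)
E
```

```text
(no output)
```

View pics/t4.png

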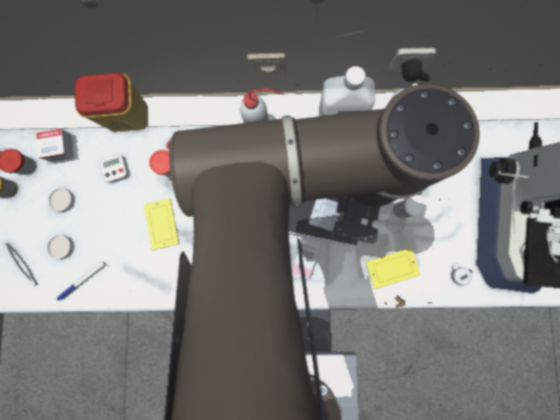

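The arm's elbow is hiding the plate in this view. I'll park the arm back at the start side, where the first view was clear.

Request:
apply_moves(targets=[{"dp": [-0.01, 0.02, 0.03], "yaw": 5}, {"dp": [-0.276, 0.773, 0.055], "yaw": 82}, {"dp": [-0.276, 0.773, 0.055], "yaw": 82}, {"dp": [-0.276, 0.773, 0.055], "yaw": 82}, {"dp": [-0.276, 0.773, 0.055], "yaw": 82}, {"dp": [-0.276, 0.773, 0.055], "yaw": 82}, {"dp": [-0.276, 0.773, 0.055], "yaw": 82}, {"dp": [-0.276, 0.773, 0.055], "yaw": 82}, {"dp": [-0.276, 0.773, 0.055], "yaw": 82}, {"dp": [-0.276, 0.773, 0.055], "yaw": 82}, {"dp": [-0.276, 0.773, 0.055], "yaw": 82}, {"dp": [-0.276, 0.773, 0.055], "yaw": 82}, {"dp": [-0.276, 0.773, 0.055], "yaw": 82}, {"dp": [-0.276, 0.773, 0.055], "yaw": 82}, {"dp": [-0.276, 0.773, 0.055], "yaw": 82}, {"dp": [-0.276, 0.773, 0.055], "yaw": 82}, {"dp": [-0.276, 0.773, 0.055], "yaw": 82}, {"dp": [-0.276, 0.773, 0.055], "yaw": 82}, {"dp": [-0.276, 0.773, 0.055], "yaw": 82}, {"dp": [-0.276, 0.773, 0.055], "yaw": 82}])

```text
time_s: 8.6
tcp_pos: [0.2401, 0.6309, 0.2487]
eef_rot: [-180.0, 0.0, -20.5]
contact_force: [0.3, 0.1, 1.0]
gripper_width: 0.0348
gripper_force: 0.0
```

```bash
python3 m.py 5
```

```text
[0.24007384 0.63090666 0.24865526] [0.27177891 0.09073055 1.0371091 ]
top 1537 [0.5392 0.1701 0.0558] ((538.2561645507812, 171.76730346679688), (120.62013244628906, 83.88333892822266), 77.34846496582031)
 s range [0.2245 0.3425] b [0.4516 0.5293]
scene 1012 [0.5405 0.1705 0.0569] ((544.415771484375, 169.9182586669922), (123.31525421142578, 81.10713195800781), 78.49160766601562)
 s range [0.2257 0.343 ] b [0.4565 0.5322]
```

View pics/top5.png

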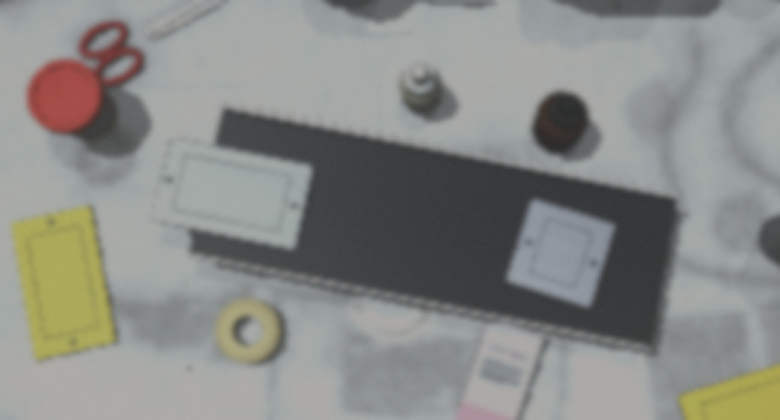

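The plate now lies straight, centred at about (235,193) in the crop, overhanging the left end by roughly 34–36 mm. Nothing else has moved. I'll go back for another 5.5 mm.

Request:
apply_moves(targets=[{"dp": [0.03, -0.04, 0], "yaw": -5}, {"dp": [0.276, -0.572, 0], "yaw": -82}, {"dp": [0.276, -0.572, 0], "yaw": -82}, {"dp": [0.276, -0.572, 0], "yaw": -82}, {"dp": [0.276, -0.572, 0], "yaw": -82}, {"dp": [0.276, -0.572, 0], "yaw": -82}, {"dp": [0.276, -0.572, 0], "yaw": -82}, {"dp": [0.276, -0.572, 0], "yaw": -82}, {"dp": [0.276, -0.572, 0], "yaw": -82}, {"dp": [0.276, -0.572, 0], "yaw": -82}, {"dp": [0.276, -0.572, 0], "yaw": -82}, {"dp": [0.276, -0.572, 0], "yaw": -82}, {"dp": [0.276, -0.572, 0], "yaw": -82}, {"dp": [0.276, -0.572, 0], "yaw": -82}, {"dp": [0.276, -0.572, 0], "yaw": -82}, {"dp": [0.276, -0.572, 0], "yaw": -82}, {"dp": [0.276, -0.572, 0], "yaw": -82}, {"dp": [0.276, -0.572, 0], "yaw": -82}, {"dp": [0.276, -0.572, 0], "yaw": -82}, {"dp": [0.276, -0.572, 0], "yaw": -82}])

```text
time_s: 10.37
tcp_pos: [0.5174, 0.0583, 0.2485]
eef_rot: [-180.0, 0.0, -102.5]
contact_force: [0.2, -0.3, -0.1]
gripper_width: 0.0349
gripper_force: 0.0
```

Request:
apply_moves(targets=[{"dp": [0, 0, -0.03], "yaw": 0}, {"dp": [0, 0, -0.06], "yaw": 0}, {"dp": [0, 0, -0.09], "yaw": 0}, {"dp": [0, 0, -0.12], "yaw": 0}, {"dp": [0, 0, -0.14], "yaw": 0}, {"dp": [0, 0, -0.155], "yaw": 0}, {"dp": [0, 0, -0.163], "yaw": 0}, {"dp": [0, 0, -0.168], "yaw": 0}, {"dp": [0, 0, -0.172], "yaw": 0}, {"dp": [0, 0, -0.174], "yaw": 0}, {"dp": [0, 0, -0.174], "yaw": 0}, {"dp": [0, 0, -0.174], "yaw": 0}])

```text
time_s: 11.37
tcp_pos: [0.5183, 0.0576, 0.075]
eef_rot: [-179.9, 0.0, -102.6]
contact_force: [-0.1, 0.1, 0.6]
gripper_width: 0.0347
gripper_force: 0.0
```

Request:
apply_moves(targets=[{"dp": [0.0015, 0.007, -0.001], "yaw": 0}, {"dp": [0.0031, 0.014, -0.001], "yaw": 0}, {"dp": [0.0046, 0.021, -0.001], "yaw": 0}, {"dp": [0.0062, 0.028, -0.001], "yaw": 0}, {"dp": [0.0075, 0.034, -0.001], "yaw": 0}, {"dp": [0.0084, 0.038, -0.001], "yaw": 0}, {"dp": [0.0088, 0.04, -0.001], "yaw": 0}, {"dp": [0.0093, 0.042, -0.001], "yaw": 0}, {"dp": [0.0097, 0.044, -0.001], "yaw": 0}, {"dp": [0.01, 0.0455, -0.001], "yaw": 0}, {"dp": [0.0104, 0.047, -0.001], "yaw": 0}, {"dp": [0.0107, 0.0485, -0.001], "yaw": 0}, {"dp": [0.011, 0.0498, -0.001], "yaw": 0}, {"dp": [0.0111, 0.0505, -0.001], "yaw": 0}, {"dp": [0.0111, 0.0505, -0.001], "yaw": 0}, {"dp": [0.0111, 0.0505, -0.001], "yaw": 0}])

```text
time_s: 12.7
tcp_pos: [0.529, 0.1079, 0.0733]
eef_rot: [180.0, 0.0, -102.6]
contact_force: [-0.9, -0.6, -0.4]
gripper_width: 0.0354
gripper_force: 0.2
```

Request:
apply_moves(targets=[{"dp": [-0.001, -0.005, 0], "yaw": 0}, {"dp": [-0.0033, -0.015, 0], "yaw": 0}, {"dp": [-0.0066, -0.03, 0.003], "yaw": 0}, {"dp": [-0.01, -0.045, 0.03], "yaw": 0}, {"dp": [-0.01, -0.05, 0.07], "yaw": 0}, {"dp": [-0.01, -0.05, 0.11], "yaw": 0}, {"dp": [-0.01, -0.05, 0.15], "yaw": 0}, {"dp": [-0.01, -0.05, 0.175], "yaw": 0}, {"dp": [-0.01, -0.05, 0.175], "yaw": 0}])

```text
time_s: 13.45
tcp_pos: [0.5212, 0.0571, 0.2551]
eef_rot: [-179.5, 0.3, -102.6]
contact_force: [0.4, 0.8, -0.7]
gripper_width: 0.0353
gripper_force: 0.0
```

Request:
apply_moves(targets=[{"dp": [-0.02, 0.03, 0], "yaw": 5}, {"dp": [-0.276, 0.572, 0], "yaw": 82}, {"dp": [-0.276, 0.572, 0], "yaw": 82}, {"dp": [-0.276, 0.572, 0], "yaw": 82}, {"dp": [-0.276, 0.572, 0], "yaw": 82}, {"dp": [-0.276, 0.572, 0], "yaw": 82}, {"dp": [-0.276, 0.572, 0], "yaw": 82}, {"dp": [-0.276, 0.572, 0], "yaw": 82}, {"dp": [-0.276, 0.572, 0], "yaw": 82}, {"dp": [-0.276, 0.572, 0], "yaw": 82}, {"dp": [-0.276, 0.572, 0], "yaw": 82}, {"dp": [-0.276, 0.572, 0], "yaw": 82}, {"dp": [-0.276, 0.572, 0], "yaw": 82}, {"dp": [-0.276, 0.572, 0], "yaw": 82}, {"dp": [-0.276, 0.572, 0], "yaw": 82}, {"dp": [-0.276, 0.572, 0], "yaw": 82}, {"dp": [-0.276, 0.572, 0], "yaw": 82}, {"dp": [-0.276, 0.572, 0], "yaw": 82}])

```text
time_s: 14.95
tcp_pos: [0.2432, 0.6294, 0.2473]
eef_rot: [179.9, -0.0, -20.6]
contact_force: [0.0, -0.4, 1.0]
gripper_width: 0.0353
gripper_force: 0.0
```

```bash
python3 m.py 6
```

```text
[0.24316717 0.62942102 0.24734688] [ 0.03115871 -0.4462027   0.9712172 ]
top 1528 [0.5405 0.1746 0.0558] ((540.3798828125, 176.47618103027344), (120.82420349121094, 82.17506408691406), 77.09941101074219)
 s range [0.2294 0.3475] b [0.4525 0.5291]
scene 1012 [0.5413 0.1755 0.0569] ((544.81591796875, 175.6129608154297), (121.35074615478516, 79.5161361694336), 79.1253890991211)
 s range [0.2306 0.3478] b [0.4562 0.5323]
```

View pics/top6.png

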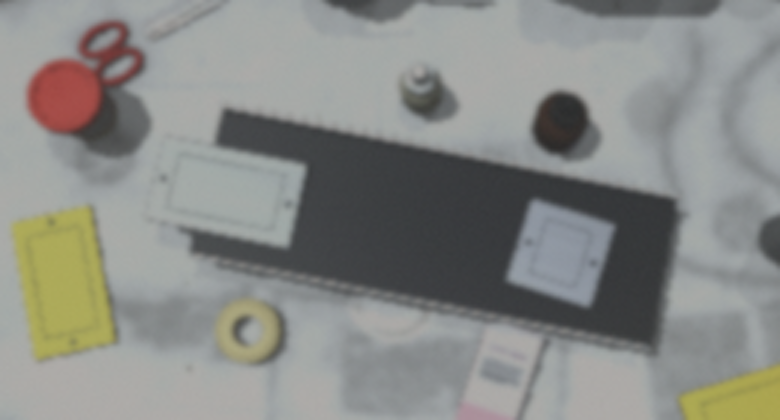

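The plate, at about (227,191) in the crop, lies flat and straight and overhangs by about 39 mm. The square plate at (560,252) and everything else is where it was, and the arm is clear. Handing in.

```bash
python3 -c "from plant import r; print(r.close_job())"
```

```text
the job is handed in; nothing more can be done
None
```

The long plate now overhangs the left end of the ledge by about 39 mm, a third of its length, lying flat and straight; nothing else moved, the arm is clear, and the job was handed in at about 15 s.

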